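# Set a rolling mill's gap by clicks and lock it

## Robot

A 7-joint arm with a two-finger parallel gripper is mounted at the origin on the work surface. World frame = base frame: x ahead of the robot, y to its left, z up, the work surface at z = 0. Lengths are in m, angles in rad, forces in N, time in s.
With the tool pointing down it reaches from about 0.425 to 0.95 m from the base axis. Payload 16.7 kg.
Tool frame: the origin (TCP) lies at the very end of the fingers, on their centre line; the grasp point (between the pads) lies 19 mm behind it (ctrl.hold_point_z is the distance from the TCP to the grasp point, in m); z points along the fingers, y is the line along which they close (so a half turn about z gives the same grasp; the last joint's range is limited). The gripper opens to 94 mm and grips with 3 to 60 N. Pads are 16 mm wide; open, the fingers measure 119 mm over their backs; the gripper's body (75 mm by 177 mm) begins 78 mm behind the grasp point.
Start: joints at [1.103, 0.426, 0.074, 1.606, -0.034, 1.111, -0.067], TCP at [0.211, -0.641, 0.205] pointing down, gripper open.
Joint ranges: [-2.85, 2.85], [-0.5, 2.14], [-1.23, 1.37], [0.21, 2.46], [-1.02, 4.16], [0.16, 2.05], [-2.73, 2.73]. Speed limits (rad/s): [1.89, 1.89, 2.39, 2.39, 3.01, 3.01, 3.01].

## Interface

Orientations are given as a 3x3 rotation matrix whose columns are the frame's x, y, z axes.
In Python, from rig import ctrl, solver, imaging, ticket gives the robot as it stands. The module is installed in compiled form; this text tells all that it offers. Calls block until the motion is done:
- ctrl.goto(position, orientation): joint-space move of the TCP to a pose.
- ctrl.move_l(position, velocity=0.15, ori=None, threshold=None): straight line of the TCP; ori=None keeps the orientation; velocity is the mean speed in m/s. With threshold (N) it stops when the force on the tool has changed by that much, and returns True; else False.
- ctrl.goto_joints(angles): joint-space move.
- ctrl.gripper_open() and ctrl.close_gripper(strength=None): open the fingers fully, or close them until they stop; strength is the grip in N (None keeps the last).
- ctrl.sleep(seconds).
- solver.ik(position, orientation): joint angles nearest the present ones, or None.
- imaging.read_camera(name): name is "scene" or "top" or "wrist"; returns a dict with "image" (400x640x3 uint8, red, green, blue), "z_map" (400x640 float32, m along the optical axis (not along the pixel's ray), 0 where there is no reading), "fx", "fy", "cx", "cy" (pixels), "distortion" ([k1, k2, p1, p2, k3] as OpenCV has them; the pictures are not rectified), "xyz" and "attitude" of the camera in the world. Camera axes: x right, y up, looking along -z (the intrinsics and any distortion apply to the point x, -y, -z); pixel columns grow to the right and rows downward; lengths in m; the calibration is good to about 2 mm. A picture is of the moment at which its call begins.
A pose or a line that the arm cannot do raises ctrl.MotionError and nothing moves.
- ticket.finish_job(): hands the job in; it is judged then, once.
Readings, each from a call of its own:
- ctrl.read_time(): time.
- ctrl.read_joint_positions(): joint angles.
- ctrl.read_dq(): joint speeds.
- ctrl.read_joint_efforts(): joint torques, N m.
- ctrl.read_position(): TCP position.
- ctrl.read_ee_rot(): TCP orientation.
- ctrl.read_wrist_force(): force on the tool from outside, world axes, zero at the start.
- ctrl.read_ft_torque(): the same for the moment, N m.
- ctrl.read_grip_width(): finger opening in m.
- ctrl.read_grasp_force(): force on a finger pad.
Only numpy, scipy, OpenCV 4.12 (cv2) and the standard library are available. Lean on these libraries where they do the work, as an engineer would, in place of code of your own. Each camera call takes 0.05 s, during which the arm holds its last target. There are 200 camera calls.

## Task

Set the rolling mill for 1 mm sheet: turn the gap dial on top clockwise until the rolls are firmly closed against the stop, without forcing it, then turn it back exactly 4 clicks. Then throw the lock lever beside it fully over to the far side and let go, leaving everything else on the bench and on the mill as it is.

Things in the scene. Friction and masses are not known exactly. Their poses are not given: they have to be found in the camera images.
- mill: Blue-grey bench rolling mill, fixed. Base 150 (x) x 280 (y) mm; top bridge 100 x 280 mm, upper face 200 mm above the bench. Origin: centre of the underside; z up, x from the feed side (towards the robot) to the far side, y along the rolls. On the bridge: gap dial (axis at x=0, y=-50 mm) and lock lever (x=0, y=+105 mm). A feed table 100 mm up juts out to x=-109 mm.
- knob_grip (a point): Grip of the gap dial: a black upright bar 60 x 14 mm, from 230 to 263 mm above the bench, on a ribbed aluminium disc 68 mm across. Pinch the bar across its 14 mm. The point is on the vertical turning axis, 250 mm above the bench; x runs along the bar to the end with a small bright dimple, z up; it turns with the dial. Clockwise from above closes the rolls.
- knob: The whole dial; origin on its axis, 200 mm above the bench, axes as knob_grip. 18 clicks a turn (20 degrees each); 0.1 to 0.2 N m takes it over a click, and let go it rests in a click. At the start it is 0.6 to 2.5 rad open. Where the bar points when closed differs from mill to mill. The dial can be let go and gripped again at any click without losing the setting.
- dial_base (a point): Top centre of the dial's fixed housing (80 mm across), 222 mm above the bench. The stop lies exactly at a click's rest position and is springy: beyond it the torque rises steadily, about 3.5 N m per rad at the grip, without clicks. A firm closing is 0.25 to 0.45 N m; less than 0.15 may be only a click, and over 0.7 N m (22 N on the stop inside, which works at a radius of 34 mm) is forcing it.
- upper_roll_bottom (a point): Lowest line of the steel upper roll (60 mm across, 180 mm long), which the dial raises 0.25 mm per click of opening. z up. Its height over lower_roll_top is the gap, 0 at the stop.
- lower_roll_top (a point): Highest line of the lower roll, about 102 mm above the bench (up to 0.6 mm more or less from mill to mill), does not move, directly below upper_roll_bottom; z up.
- lock_tip (a point): Centre of the black ball (22 mm across) on the tip of the lock lever, a 10 mm steel rod on a block on the bridge, 55 mm from its hinge (mill's y axis direction, 218 mm above the bench). Unlocked it leans 0.55 rad from vertical to the feed side (mill's -x); locked, 0.55 rad to the far side (+x). It stays where it is left; about 2 N at the ball moves it.
- lock (a joint): Lock lever angle: 0 fully unlocked (leaning to the feed side), 1.1 rad fully locked (at its end stop, leaning to the far side).
- blank: loose brass blank lying on the mill's feed table, 35 x 60 x 4 mm; origin at the centre of its underside; leave it alone
- steel_disc: loose dark steel disc on the bench, 68 mm across, 18 mm high; origin at the centre of its underside; leave it alone
- pliers: loose pliers with red grips lying on the bench, about 160 mm long, 12 mm high; origin at the pivot; leave it alone
- hammer: loose hammer lying on the bench; origin under it; leave it alone
- doming_set: wooden block 90 x 170 x 35 mm with four ball-headed steel punches, about 115 mm high in all; origin at the centre of its underside; leave it alone
- tool_jar: loose glass jar of pencils and scribers, 72 mm across, about 140 mm high; origin at the centre of its underside; leave it alone
- ring_gauge: loose brass ring lying flat, 60 mm across, 12 mm high; origin at the centre of its underside; leave it alone
- bench_block: loose square steel block 90 x 90 x 28 mm; origin at the centre of its underside; leave it alone

How it is judged:
On the way, in this order (a step that is already met when the one before it is completed fails the run):
1. the dial is turned clockwise firmly against its closed stop (knob_c0 is the lug under the dial that meets the stop) (contact force between knob_c0 and anything else above 5 N), for 0.1 s.
2. the dial is turned back four clicks (gap 1.0 mm) (z of upper_roll_bottom in the frame of lower_roll_top between 0.0009 and 0.0011 m), for 0.2 s.
3. the lock lever is thrown fully over (value of joint lock above 0.95 rad), for 0.2 s.
At the end, for the whole second after the job is handed in: The dial rests four clicks open from its stop (gap between the rolls 0.9 to 1.1 mm; a click is 0.25 mm), the lock lever is fully over to the far side (at least 0.95 of 1.1 rad), both are still and let go (all of step 2 and value of joint lock above 0.95 rad and angular speed of knob below 0.1 rad/s and velocity of joint lock below 0.1 rad/s); the robot touches nothing.
It fails at once if the dial is forced: more than 22 N (about 0.7 N m) on the stop (contact force between knob_c0 and anything else above 22 N).
It fails at once if something loose on the bench or the mill is moved by more than 15 mm (distance of any of blank, steel_disc, pliers, hammer, doming_set, tool_jar, ring_gauge, bench_block from where it was at the start of the episode above 0.015 m).
It also fails if it takes over 72 s, if anything falls off the work surface, if the arm or the gripper's body presses on something with over 40 N, if the wrist force passes 120 N, or if a joint passes its speed limit or range.

## Working session

There is one attempt and no reset: what is moved stays moved. The work goes in short steps, each a Python script; the robot and the scene stay as the last script left them, time stands still between calls to the robot, and variables do not carry over. Pictures are saved under pics/ and viewed, at most 10 in all, crops included, and the job is handed in when it is done.

```bash
mkdir -p pics; cat > h.py <<'E'
import numpy as np, cv2
from rig import ctrl, solver, imaging, ticket
def cam(n):
    return imaging.read_camera(n)
def cloud(d):
    h,w=d["z_map"].shape
    u,v=np.meshgrid(np.arange(w),np.arange(h))
    K=np.array([[d["fx"],0,d["cx"]],[0,d["fy"],d["cy"]],[0,0,1.]])
    p=cv2.undistortPoints(np.stack([u,v],-1).reshape(-1,1,2).astype(float),K,np.array(d["distortion"],float)).reshape(h,w,2)
    z=d["z_map"]
    P=np.stack([p[...,0]*z,-p[...,1]*z,-z],-1)
    return P@np.array(d["attitude"]).T+np.array(d["xyz"])
def save(d,f,c=None,s=1):
    im=d["image"]
    if c: im=im[c[1]:c[3],c[0]:c[2]]
    cv2.imwrite("pics/"+f,cv2.resize(im[...,::-1],None,fx=s,fy=s,interpolation=cv2.INTER_CUBIC))
E
python3 - <<'E'
from h import *
for n in("top","scene"):
    d=cam(n); save(d,n+"0.png"); print(n,d["xyz"],d["attitude"],d["fx"])
    P=cloud(d); np.save(n+"P.npy",P)
    m=(abs(P[...,2]-.2)<.004)&(d["z_map"]>0)
    Q=P[m]; print(len(Q),np.median(Q,0) if len(Q) else 0, Q.min(0),Q.max(0))
print(ctrl.read_time(),ctrl.read_ee_rot(),ctrl.read_ft_torque(),ctrl.hold_point_z)
E
```

```text
top [ 0.44176341 -0.01832954  1.55941724] [[-0.0169501   0.99396745 -0.10835776]
 [-0.99982622 -0.01600856  0.00955318]
 [ 0.0077609   0.10850086  0.99406606]] 470.3766724380512
2236 [0.53863864 0.13617371 0.20012579] [ 0.03270136 -0.68788864  0.19600681] [0.81748832 0.875821   0.20399394]
scene [1.57934332 0.6635367  1.39153291] [[-0.55276165 -0.59674666  0.58167687]
 [ 0.83333019 -0.39254102  0.38919448]
 [-0.00391848  0.69986068  0.71426863]] 477.02801877790137
1683 [0.52642185 0.13556185 0.19936746] [-0.90684927 -1.91926581  0.19600225] [0.86875623 1.02870961 0.20398811]
0.1 [[ 9.49944780e-01  3.12417569e-01 -4.21293658e-04]
 [ 3.12417843e-01 -9.49944221e-01  1.03379953e-03]
 [-7.72283401e-05 -1.11367212e-03 -9.99999377e-01]] [-0.02422438 -0.01255484 -0.04224357] 0.0188
```

View pics/top0.png

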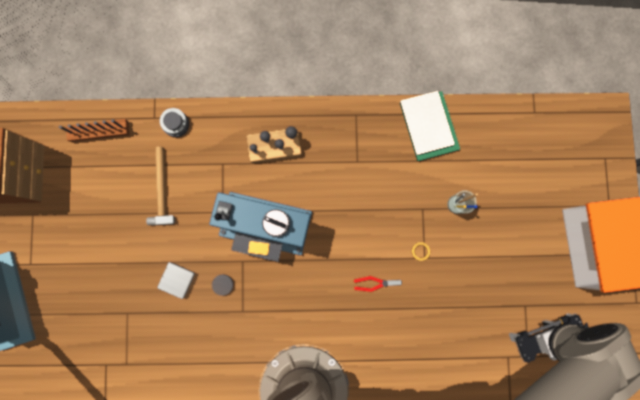

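View pics/scene0.png

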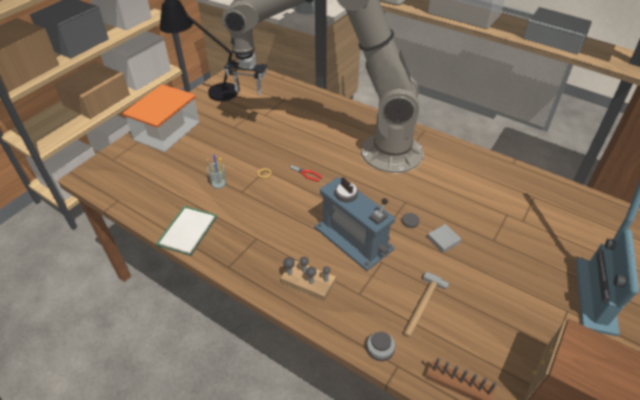

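The top view shows the mill at about (262,223) with its dial at (277,222), bar slightly off horizontal, and the lever at (224,210). The blank is at (258,248) on the feed side. The scene view agrees.

```bash
python3 - <<'E'
from h import *
P=np.load("topP.npy")
sub=P[185:270,195:330].reshape(-1,3)
m=abs(sub[:,2]-.2)<.006
r=cv2.minAreaRect((sub[m][:,:2]*1000).astype(np.float32)); print("bridge",r)
for a,b in((.226,.236),(.24,.252),(.254,.268),(.268,.29)):
    s=sub[(sub[:,2]>a)&(sub[:,2]<b)]; print(a,len(s),s.mean(0) if len(s) else 0)
s=sub[(sub[:,2]>.252)]; print(np.round(s,3))
E
```

```text
bridge ((539.401611328125, 119.60240173339844), (280.3263244628906, 99.94285583496094), 75.75743103027344)
0.226 372 [0.53037915 0.08826218 0.23066135]
0.24 9 [0.54050312 0.15508091 0.24592404]
0.254 114 [0.52730423 0.07559405 0.26225053]
0.268 49 [0.54302519 0.22289305 0.27530123]
[[ 0.442 -0.018  1.559]
 [ 0.442 -0.018  1.559]
 [ 0.442 -0.018  1.559]
 [ 0.442 -0.018  1.559]
 [ 0.442 -0.018  1.559]
 [ 0.442 -0.018  1.559]
 [ 0.442 -0.018  1.559]
 [ 0.442 -0.018  1.559]
 [ 0.442 -0.018  1.559]
 [ 0.442 -0.018  1.559]
 [ 0.442 -0.018  1.559]
 [ 0.442 -0.018  1.559]
 [ 0.442 -0.018  1.559]
 [ 0.442 -0.018  1.559]
 [ 0.554  0.231  0.267]
 [ 0.553  0.227  0.273]
 [ 0.553  0.224  0.276]
 [ 0.554  0.224  0.261]
 [ 0.555  0.222  0.256]
 [ 0.551  0.232  0.274]
 [ 0.551  0.229  0.274]
 [ 0.551  0.227  0.275]
 [ 0.55   0.223  0.278]
 [ 0.551  0.222  0.272]
 [ 0.551  0.219  0.273]
 [ 0.552  0.22   0.254]
 [ 0.442 -0.018  1.559]
 [ 0.547  0.234  0.28 ]
 [ 0.548  0.231  0.279]
 [ 0.548  0.229  0.277]
 [ 0.547  0.225  0.281]
 [ 0.547  0.223  0.279]
 [ 0.547  0.221  0.277]
 [ 0.548  0.219  0.274]
 
[... 3523 characters left out ...]
62]
 [ 0.515  0.05   0.266]
 [ 0.515  0.047  0.262]
 [ 0.515  0.044  0.267]
 [ 0.513  0.055  0.26 ]
 [ 0.513  0.053  0.259]
 [ 0.513  0.05   0.26 ]
 [ 0.513  0.047  0.265]
 [ 0.513  0.045  0.254]
 [ 0.442 -0.018  1.559]
 [ 0.51   0.047  0.256]
 [ 0.442 -0.018  1.559]
 [ 0.442 -0.018  1.559]
 [ 0.442 -0.018  1.559]
 [ 0.442 -0.018  1.559]
 [ 0.442 -0.018  1.559]
 [ 0.442 -0.018  1.559]
 [ 0.442 -0.018  1.559]
 [ 0.442 -0.018  1.559]
 [ 0.442 -0.018  1.559]
 [ 0.442 -0.018  1.559]
 [ 0.442 -0.018  1.559]
 [ 0.442 -0.018  1.559]
 [ 0.442 -0.018  1.559]
 [ 0.442 -0.018  1.559]
 [ 0.442 -0.018  1.559]
 [ 0.442 -0.018  1.559]
 [ 0.442 -0.018  1.559]
 [ 0.442 -0.018  1.559]
 [ 0.442 -0.018  1.559]]
```

```bash
cat >> h.py <<'E'
def R(a):  # tool down, tool x at heading a
    c,s=np.cos(a),np.sin(a); return np.array([[c,s,0],[s,-c,0],[0,0,-1.]])
def heading():
    r=ctrl.read_ee_rot(); return np.arctan2(r[1,0],r[0,0])
E
python3 - <<'E'
from h import *
P=np.load("topP.npy")[185:270,195:330].reshape(-1,3)
s=P[(P[:,2]>.252)&(P[:,2]<.27)&(np.hypot(P[:,0]-.527,P[:,1]-.072)<.045)]
r=cv2.minAreaRect((s[:,:2]*1000).astype(np.float32)); print(r)
v=np.linalg.svd(s[:,:2]-s[:,:2].mean(0))[2][0]; th=np.arctan2(v[1],v[0])%np.pi; print("bar",th,s.mean(0))
for a in (th,th-np.pi):
    for d in(0,-.5): print(a,d,solver.ik([.527,.072,.40],R(a+d)),solver.ik([.527,.072,.236],R(a+d)))
E
```

```text
((526.9085693359375, 70.8424072265625), (60.03276443481445, 14.008328437805176), 66.98281860351562)
bar 1.182847458901719 [0.52650748 0.07016922 0.26221263]
1.182847458901719 0 [ 0.37347577  0.12217719 -0.69358188  1.61149007  0.07870365  1.43637427
 -0.7149484 ] [ 0.34353499  0.22720912 -0.68964736  1.85625314  0.16038802  1.11396459
 -0.7925541 ]
1.182847458901719 -0.5 [ 0.37863703  0.12288875 -0.6995367   1.61124483  0.07972559  1.43654694
 -1.21581496] [ 0.35121808  0.22879161 -0.6989079   1.85586792  0.16326454  1.11462217
 -1.29510418]
-1.958745194688074 0 [ 0.65912537  0.18069891 -1.04237103  1.59917977  0.15694879  1.45202751
  2.35882544] [ 0.60616954  0.30805148 -1.02549432  1.84414994  0.28799594  1.14979039
  2.23545733]
-1.958745194688074 -0.5 [ 0.65912537  0.18069891 -1.04237103  1.59917977  0.15694879  1.45202751
  1.85882544] [ 0.60616954  0.30805148 -1.02549432  1.84414994  0.28799594  1.14979039
  1.73545733]
```

```bash
python3 - <<'E'
from h import *
ctrl.move_l([.211,-.641,.40],velocity=.3)
ctrl.goto([.527,.0710,.42],R(1.175-np.pi))
print(ctrl.read_time(),ctrl.read_joint_positions(),ctrl.read_position())
d=cam("wrist"); save(d,"w0.png"); P=cloud(d); np.save("wP.npy",P); print(d["xyz"])
Q=P.reshape(-1,3)
s=Q[(Q[:,2]>.255)&(Q[:,2]<.27)&(np.hypot(Q[:,0]-.527,Q[:,1]-.072)<.045)]
print(len(s)); 
if len(s): print(cv2.minAreaRect((s[:,:2]*1000).astype(np.float32)))
m=abs(Q[:,2]-.2)<.004; print(cv2.minAreaRect((Q[m][:,:2]*1000).astype(np.float32)))
E
```

```text
3.65 [ 0.66349627  0.17422754 -1.04337157  1.56336391  0.15069061  1.49095217
  2.35874505] [0.52720942 0.07029832 0.41985773]
[0.49841501 0.00265162 0.59956657]
544
((524.419921875, 69.66600036621094), (59.67900466918945, 12.826813697814941), 67.0075912475586)
((536.9464721679688, 117.66816711425781), (278.3135070800781, 99.67805480957031), 75.675048828125)
```

View pics/w0.png

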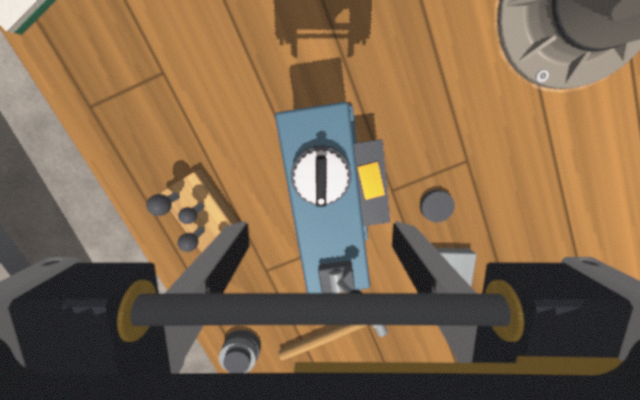

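The wrist view shows the dial at (320,177), with its dimple end at (320,203) and the bar parallel to tool x. The lever block is at (337,275). The two cameras agree within 2.5 mm, so I'll use the mean and descend.

```bash
python3 - <<'E'
from h import *
C=[.5258,.0702]; a=np.deg2rad(67)-np.pi
ctrl.goto([*C,.30],R(a))
print(ctrl.move_l([*C,.237],velocity=.08,threshold=8))
f0=ctrl.read_wrist_force(); t0=ctrl.read_ft_torque()
print(ctrl.read_position(),heading()-a,f0,t0)
ctrl.close_gripper(8); ctrl.sleep(.2)
f=ctrl.read_wrist_force()
print(ctrl.read_grip_width(),ctrl.read_grasp_force(),f-f0,(f-f0)@R(a),ctrl.read_ft_torque()-t0,ctrl.read_joint_positions(),ctrl.read_time())
E
```

```text
False
[0.52602313 0.0703325  0.23735074] 5.0474416947610123e-05 [ 0.31339652 -0.56857649 -0.06388507] [ 0.09693969 -0.00958866 -0.0009788 ]
0.014097893748097189 8.000046908855438 [ 5.47817858 -0.77781142 -2.58955164] [-1.42451571 -5.34660511  2.58955164] [-0.3477009  -1.34978663 -0.0704656 ] [ 0.59989999  0.29857747 -1.0092929   1.84596041  0.27705541  1.1470815
  2.23479293] 6.5833
```

```bash
python3 - <<'E'
from h import *
a=np.deg2rad(67)-np.pi; C=np.array([.5258,.0702,.237]); y=R(a)[:,1]
for k in (.001,.002):
    ctrl.move_l(list(C-y*k),velocity=.02); ctrl.sleep(.15)
    print(k,np.round(ctrl.read_wrist_force()@R(a),2),np.round(ctrl.read_ft_torque(),3),ctrl.read_position(),ctrl.read_time())
E
```

```text
0.001 [ 0.95  3.5  -5.17] [ 0.154  0.87  -0.05 ] [0.52647374 0.06992344 0.23704181] 6.9833
0.002 [ 2.19 10.49 -9.24] [ 0.431  2.34  -0.035] [0.52662252 0.0699341  0.23699413] 7.3833
```

```bash
cat > turn.py <<'E'
from h import *
a=np.deg2rad(67)-np.pi; C=np.array([.5258,.0702,.237]); y=R(a)[:,1]
ctrl.move_l(list(C-y*.00055),velocity=.02); ctrl.sleep(.1)
b=ctrl.read_ft_torque()[2]; print("base",b,ctrl.read_wrist_force())
ctrl.close_gripper(45); ctrl.sleep(.1); print("w",ctrl.read_grip_width(),ctrl.read_ft_torque()[2])
q=np.array(ctrl.read_joint_positions()); h0=heading(); log=[]
while q[6]>-1.0 and ctrl.read_time()<35:
    q[6]-=.04; ctrl.goto_joints(list(q))
    t=ctrl.read_ft_torque()[2]-b; f=ctrl.read_wrist_force()
    log.append((round(q[6],3),round(heading()-h0,3),round(t,3),*np.round(f[:2],1),round(ctrl.read_time(),2)))
    if t>.24:
        ctrl.sleep(.1); t=ctrl.read_ft_torque()[2]-b; print("settled",t)
        if t>.24: break
for l in log: print(*l)
ctrl.sleep(.2); print(ctrl.read_ft_torque()[2]-b,ctrl.read_grip_width(),ctrl.read_time())
E
python3 turn.py
```

```text
base 0.004558043534434758 [-0.12425141 -0.85885338  1.91069313]
w 0.013739215382287647 -0.03290467120549511
settled 0.2855011754627661
2.195 -0.039 0.185 -0.4 -0.8 8.3
2.155 -0.078 -0.065 -0.4 -0.8 8.55
2.115 -0.118 -0.068 -1.2 -0.7 8.8
2.075 -0.158 -0.005 0.7 -0.5 9.05
2.035 -0.198 -0.065 1.2 -1.5 9.3
1.995 -0.238 -0.138 1.3 -0.5 9.55
1.955 -0.278 -0.076 2.0 -0.7 9.8
1.915 -0.318 -0.119 3.4 -1.2 10.05
1.875 -0.358 -0.037 2.3 -1.7 10.3
1.835 -0.398 0.125 1.5 -2.7 10.55
1.795 -0.438 0.064 2.8 -1.9 10.8
1.755 -0.478 -0.04 4.7 -2.8 11.05
1.715 -0.518 -0.04 3.4 -3.8 11.3
1.675 -0.558 -0.082 5.2 -2.9 11.55
1.635 -0.598 -0.069 4.7 -2.5 11.8
1.595 -0.638 -0.098 4.0 -2.7 12.05
1.555 -0.679 -0.157 4.5 -2.5 12.3
1.515 -0.718 0.012 4.0 -2.7 12.55
1.475 -0.758 0.182 4.4 -4.4 12.8
1.435 -0.798 0.044 4.9 -3.7 13.05
1.395 -0.838 -0.071 4.7 -3.5 13.3
1.355 -0.878 -0.058 4.7 -3.3 13.55
1.315 -0.919 -0.125 3.8 -3.8 13.8
1.275 -0.959 -0.086 5.0 -3.8 14.05
1.235 -0.999 -0.132 4.2 -3.2 14.3
1.195 -1.039 -0.113 3.7 -4.3 14.55
1.155 -1.078 0.101 4.0 -4.3 14.8
1.115 -1.118 0.277 4.1 -4.4 15.05
0.28200462419498507 0.013647891657580435 15.35
```

```bash
cat > step.py <<'E'
from h import *
import sys
q=np.array(ctrl.read_joint_positions()); q[6]=1.115
for d in map(float,sys.argv[1:]):
    q[6]=d; ctrl.goto_joints(list(q)); ctrl.sleep(.1)
    t=np.mean([ctrl.read_ft_torque()[2] for _ in range(4)])-.0046
    print(d,round(t,3),np.round(ctrl.read_wrist_force(),1),ctrl.read_joint_positions()[6],ctrl.read_time())
E
python3 step.py 1.10 1.085
```

```text
1.1 -0.008 [ 4.5 -2.8  0.2] 1.1008509323711977 15.7
1.085 -0.025 [ 4.7 -2.3 -0.7] 1.0850685927595025 16.05
```

```bash
cat > turn2.py <<'E'
from h import *
b=.0046; q=np.array(ctrl.read_joint_positions()); done=False
for k in range(4,8):
    r=2.235-k*.3491
    for d in (r+.13,r,r-.03,r-.06,r-.08,r-.10,r-.115):
        q[6]=d; ctrl.goto_joints(list(q))
        t=ctrl.read_ft_torque()[2]-b; f=ctrl.read_wrist_force()
        print(k,round(d-r,3),round(t,3),np.round(f[:2],1),round(ctrl.read_time(),2))
        if t>.31: ctrl.sleep(.1); t=np.mean([ctrl.read_ft_torque()[2] for _ in range(4)])-b; print("settled",t); done=t>.31
        if done or t<-.02 and d<r-.07: break
    if done: break
ctrl.sleep(.2); print(done,ctrl.read_ft_torque()[2]-b,q,ctrl.read_grip_width(),ctrl.read_time())
E
python3 turn2.py
```

```text
4 0.13 -0.107 [ 3.8 -1.1] 16.3
4 0.0 -0.116 [ 3.6 -2.5] 16.56
4 -0.03 0.036 [ 3.7 -3.1] 16.81
4 -0.06 0.179 [ 4.3 -3.4] 17.06
4 -0.08 0.27 [ 3.7 -3.8] 17.31
4 -0.1 -0.053 [ 4.5 -3.5] 17.56
5 0.13 -0.105 [ 3.  -3.1] 17.81
5 0.0 -0.262 [ 3.6 -3.1] 18.07
5 -0.03 -0.098 [ 3.5 -4.1] 18.32
5 -0.06 0.043 [ 2.6 -3.6] 18.57
5 -0.08 0.149 [ 3.2 -2.5] 18.82
5 -0.1 0.239 [ 3.4 -3.8] 19.07
5 -0.115 0.214 [ 3.9 -4.2] 19.32
6 0.13 0.581 [ 3.6 -3.6] 19.57
settled 0.5717502312407511
True 0.5533882712587873 [ 0.59955667  0.29939638 -1.00885846  1.84515905  0.27771202  1.14796363
  0.2704    ] 0.013190891901588002 19.8667
```

Between offsets −0.05 and −0.22 the torque rose linearly at about 3.5 N m/rad with no drop, so this is the stop. It peaked at 0.58 N m, which is firmer than I wanted but under the limit. Next I back off while logging the clicks.

```bash
cat > back.py <<'E'
from h import *
b=.0046; q=np.array(ctrl.read_joint_positions()); q[6]=.2704; s=.44
for d in list(np.arange(.30,.62,.04))+[s+.3491*k+e for k in (1,2,3) for e in (-.06,.0,.06,.12,.2)]+[s+4*.3491-.06,s+4*.3491]:
    if d<q[6]: continue
    q[6]=d; ctrl.goto_joints(list(q)); t=ctrl.read_ft_torque()[2]-b
    print(round((d-s)/.3491,2),round(d,3),round(t,3),np.round(ctrl.read_wrist_force()[:2],1),round(ctrl.read_time(),2))
E
python3 back.py
```

```text
-0.4 0.3 0.503 [ 3.9 -3.2] 20.12
-0.29 0.34 0.447 [ 3.7 -3.4] 20.37
-0.17 0.38 0.296 [ 3.2 -2.9] 20.62
-0.06 0.42 0.139 [ 3.7 -3.5] 20.87
0.06 0.46 -0.09 [ 3.3 -3.3] 21.12
0.17 0.5 -0.222 [ 4.9 -2.5] 21.37
0.29 0.54 -0.439 [ 4.3 -1.8] 21.62
0.4 0.58 -0.596 [ 4.7 -1.3] 21.87
0.83 0.729 -0.949 [1.7 1.8] 22.14
1.0 0.789 -1.13 [0.4 4.4] 22.39
1.17 0.849 -0.167 [1.9 1.6] 22.64
1.34 0.909 -0.581 [3.2 4.6] 22.89
1.57 0.989 -0.745 [0.3 4.2] 23.14
1.83 1.078 0.006 [1.  3.4] 23.39
2.0 1.138 0.453 [0.7 2.3] 23.64
2.17 1.198 -0.038 [-0.1  3.7] 23.89
2.34 1.258 -0.408 [-0.2  5.6] 24.14
2.57 1.338 -0.755 [-0.5  5.6] 24.39
2.83 1.427 -1.003 [0.1 6.1] 24.64
3.0 1.487 -1.215 [0.8 6.6] 24.89
3.17 1.547 -0.334 [2.8 6. ] 25.14
3.34 1.607 -0.635 [3.7 7.2] 25.39
3.57 1.687 -0.898 [1.7 8.7] 25.64
3.83 1.776 -0.998 [-0.4  6.2] 25.89
4.0 1.836 -1.154 [-0.3  7.8] 26.14
```

```bash
python3 - <<'E'
from h import *
print(ctrl.read_grip_width(),ctrl.read_position(),heading(),ctrl.read_wrist_force())
d=cam("top"); save(d,"t1.png",(195,185,330,270),5); save(cam("scene"),"s1.png",(290,150,420,250),5)
ctrl.gripper_open(); ctrl.sleep(.2)
print(ctrl.read_ft_torque(),ctrl.read_wrist_force(),ctrl.read_time())
p=ctrl.read_position(); ctrl.move_l([p[0],p[1],.40],velocity=.2)
d=cam("wrist"); save(d,"w1.png",(200,80,460,275),3); P=cloud(d)
Q=P.reshape(-1,3)
s=Q[(Q[:,2]>.253)&(Q[:,2]<.272)&(np.hypot(Q[:,0]-.527,Q[:,1]-.072)<.045)]
print(len(s),cv2.minAreaRect((s[:,:2]*1000).astype(np.float32)),heading(),ctrl.read_time())
E
```

```text
0.014519230694843949 [0.52648047 0.07000633 0.23708604] -2.37410602120323 [-0.27900533  7.77879657 -1.56544238]
[ 0.09289036 -0.16315304  0.06871842] [-0.28272715 -0.01626768 -0.00310096] 27.7083
670 ((524.7540283203125, 69.7239990234375), (59.6378173828125, 14.178689956665039), 26.46771240234375) -2.3708609595525583 28.725
```

View pics/w1.png

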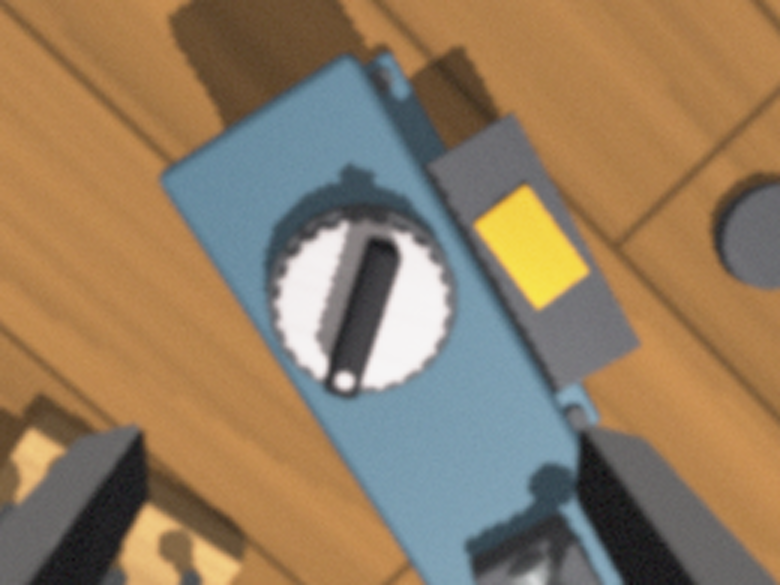

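The dial bar now lies at 26.5°, with the dimple at (343,380) pointing to the far-left. It started at 67° and the stop is five clicks on, at −33°, so the dial is 3 clicks open. The grip slipped by about one click, so I'll regrip and turn one more click, watching the torque.

```bash
cat > click.py <<'E'
from h import *
a=np.deg2rad(27)-np.pi; C=[.5263,.0700]
ctrl.goto([*C,.29],R(a)); ctrl.move_l([*C,.240],velocity=.1,threshold=8)
b=ctrl.read_ft_torque()[2]
ctrl.close_gripper(30); ctrl.sleep(.1)
q=np.array(ctrl.read_joint_positions()); h0=heading()
print(ctrl.read_grip_width(),ctrl.read_ft_torque()[2]-b,np.round(ctrl.read_wrist_force(),1),ctrl.read_time())
q0=q[6]
for d in np.arange(.04,.36,.04):
    q[6]=q0+d; ctrl.goto_joints(list(q)); t=ctrl.read_ft_torque()[2]-b
    print(round(d,3),round(heading()-h0,3),round(t,3),round(ctrl.read_grip_width()*1e3,2),np.round(ctrl.read_wrist_force(),1),round(ctrl.read_time(),2))
    if t<-.5: break
E
python3 click.py
```

```text
0.013598803304615034 -0.07497724395444855 [ 0.9 -2.8 -0.6] 31.1917
0.04 0.039 -0.319 13.9 [ 2.6  1.3 -1.4] 31.44
0.08 0.078 -0.47 13.71 [ 1.9  0.2 -0.2] 31.69
0.12 0.118 -0.68 14.49 [ 3.3  1.4 -0.8] 31.94
```

```bash
cat > click2.py <<'E'
from h import *
q=np.array(ctrl.read_joint_positions()); q0=q[6]-.12
q[6]=q0; ctrl.goto_joints(list(q)); ctrl.close_gripper(55); ctrl.sleep(.1)
b=.0046; pt=0; print(ctrl.read_ft_torque()[2]-b,ctrl.read_grip_width())
for d in np.arange(.04,.50,.04):
    q[6]=q0+d; ctrl.goto_joints(list(q)); t=ctrl.read_ft_torque()[2]-b
    print(round(d,3),round(t,3),round(ctrl.read_grip_width()*1e3,2),np.round(ctrl.read_wrist_force(),1),round(ctrl.read_time(),2))
    if t-pt>.25: break
    pt=t
q[6]=q0+.349; ctrl.goto_joints(list(q)); ctrl.sleep(.1); print(ctrl.read_ft_torque()[2]-b,ctrl.read_grip_width(),ctrl.read_time())
E
python3 click2.py
```

```text
-0.00931314452732613 0.01385795505188618
0.04 -0.311 13.76 [ 1.1 -1.3 -1.4] 32.76
0.08 -0.542 13.8 [ 1.5 -0.  -1.1] 33.01
0.12 -0.773 13.66 [ 2.3  1.3 -2.8] 33.26
0.16 -0.911 14.2 [ 2.6  2.5 -2.8] 33.51
0.2 -0.983 14.24 [ 3.1  1.6 -3.6] 33.76
0.24 0.646 13.69 [-1.6 -1.3  0.4] 34.01
0.021374080280958187 0.013645943061185124 34.3583
```

```bash
python3 - <<'E'
from h import *
ctrl.gripper_open(); p=ctrl.read_position(); ctrl.move_l([p[0],p[1],.40],velocity=.25)
d=cam("wrist"); save(d,"w2.png",(200,80,460,275),3); P=cloud(d); Q=P.reshape(-1,3)
s=Q[(Q[:,2]>.253)&(Q[:,2]<.272)&(np.hypot(Q[:,0]-.527,Q[:,1]-.072)<.045)]
print(len(s),cv2.minAreaRect((s[:,:2]*1000).astype(np.float32)),heading(),ctrl.read_time())
x,y=np.array([.969,-.246]),np.array([.246,.969])
s=Q[(Q[:,2]>.272)&(Q[:,2]<.29)&(np.hypot(Q[:,0]-.54,Q[:,1]-.225)<.04)]
print("ball",len(s),s.mean(0) if len(s) else 0)
E
```

```text
627 ((524.2958984375, 69.55864715576172), (59.18931579589844, 12.558557510375977), 46.67537307739258) -2.3237300697231946 36.4833
ball 133 [0.53915184 0.22026545 0.27549223]
```

View pics/w2.png

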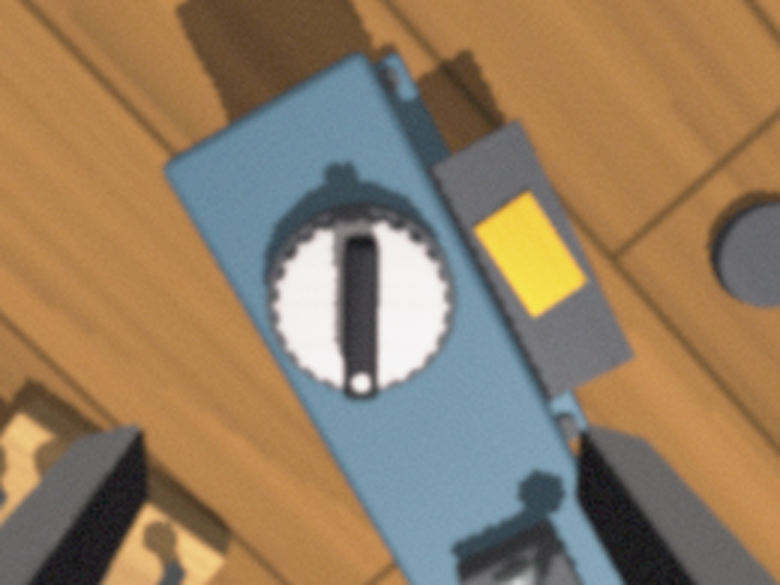

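The bar is now at 46.7°, with the dimple at (360,383). That is 80° from the stop, so 4 clicks. Next is the lever, pushed with closed fingertips.

```bash
cat > lever.py <<'E'
from h import *
x,y=np.array([.969,-.246]),np.array([.246,.969]); H=np.array([.5644,.2202])
pt=lambda s,z:[*(H+x*s-y*.002),z]
a=np.arctan2(-.246,.969)+np.pi
ctrl.close_gripper(20)
ctrl.goto(pt(-.068,.36),R(a)); ctrl.move_l(pt(-.068,.252),velocity=.15,threshold=8)
print(ctrl.read_position(),ctrl.read_time())
r=ctrl.move_l(pt(.018,.252),velocity=.06,threshold=14)
p=ctrl.read_position(); print(r,(p[:2]-H)@x,ctrl.read_wrist_force(),ctrl.read_time())
E
python3 lever.py
```

```text
[0.4984128  0.23527503 0.25285364] 40.0833
True 0.0076316816900896 [-6.88753569 -0.4148556   7.30269976] 41.25
```

```bash
python3 - <<'E'
from h import *
x,y=np.array([.969,-.246]),np.array([.246,.969]); H=np.array([.5644,.2202])
pt=lambda s,z:[*(H+x*s-y*.002),z]
ctrl.move_l(pt(-.05,.252),velocity=.15); ctrl.move_l(pt(-.07,.42),velocity=.25)
for n in("top","wrist"):
    d=cam(n); Q=cloud(d).reshape(-1,3)
    s=Q[(Q[:,2]>.262)&(Q[:,2]<.29)&(np.hypot(Q[:,0]-.565,Q[:,1]-.22)<.06)]
    if len(s): print(n,len(s),(s[:,:2].mean(0)-H)@x,s.mean(0))
    if n=="wrist": save(d,"w3.png")
print(ctrl.read_time())
E
```

```text
top 50 0.02891011545081305 [0.59237026 0.21285473 0.27223891]
42.7083
```

View pics/w3.png

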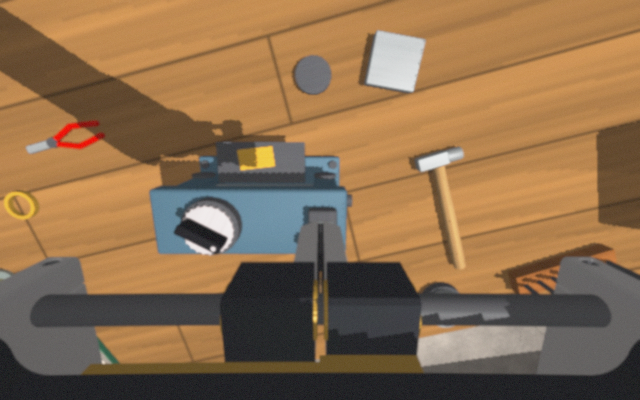

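The ball is over at +28.9 mm (28.7 expected). The dial at (207,233) and the blank at (255,157) are undisturbed. I'll push once more to confirm the lever is at its end stop, recheck the dial, then hand in.

```bash
python3 - <<'E'
from h import *
x,y=np.array([.969,-.246]),np.array([.246,.969]); H=np.array([.5644,.2202])
pt=lambda s,z:[*(H+x*s-y*.002),z]
ctrl.move_l(pt(-.05,.252),velocity=.2)
r=ctrl.move_l(pt(.02,.252),velocity=.06,threshold=22); p=ctrl.read_position(); print(r,(p[:2]-H)@x,ctrl.read_wrist_force())
ctrl.move_l(pt(-.05,.252),velocity=.15); ctrl.move_l(pt(-.07,.42),velocity=.25)
j=np.array(ctrl.read_joint_positions()); j[0]-=.8; ctrl.goto_joints(list(j)); ctrl.sleep(.3)
d=cam("top"); Q=cloud(d).reshape(-1,3)
s=Q[(Q[:,2]>.262)&(Q[:,2]<.29)&(np.hypot(Q[:,0]-.592,Q[:,1]-.213)<.03)]; print(len(s),(s[:,:2].mean(0)-H)@x,s.mean(0))
s=Q[(Q[:,2]>.252)&(Q[:,2]<.27)&(np.hypot(Q[:,0]-.527,Q[:,1]-.072)<.045)]; print(cv2.minAreaRect((s[:,:2]*1000).astype(np.float32)),ctrl.read_time(),ctrl.read_position())
E
```

```text
True 0.007538278935701129 [-8.63789418  1.36538168  5.6331277 ]
51 0.028500045090244765 [0.59199736 0.21305283 0.27210597]
((527.9537963867188, 71.39923858642578), (59.99577713012695, 13.617330551147461), 44.43732833862305) 47.9167 [0.17767766 0.51950432 0.41860708]
```

```bash
python3 -c "
from rig import ticket
print(ticket.finish_job())"
```

```text
the job is handed in; nothing more can be done
None
```

I handed the job in: the dial was closed on its stop and set back 4 clicks by bar angle, and the lever was thrown to its end stop. Closing peaked at about 0.58 N m (over the 0.25–0.45 target, under the 0.7 limit), and opening clicks took about 1 N m, far above the stated 0.1–0.2, cause unknown; the verdict was not shown.

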